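# Drop a used bottle into the lever bin

### The arm

A 6-joint arm with a two-finger parallel gripper is mounted at the origin on the work surface. World frame = base frame: x ahead of the robot, y to its left, z up, the work surface at z = 0. Lengths are in m, angles in rad, forces in N, time in s.
With the tool pointing down it reaches from about 0.375 to 0.925 m from the base axis. Payload 5.7 kg.
Tool frame: the origin (TCP) lies at the very end of the fingers, on their centre line; the grasp point (between the pads) lies bot.hold_point_z behind it (bot.hold_point_z is the distance from the TCP to the grasp point, in m); y points along the fingers, z is the direction in which the jaws open and shut, and the axes are right-handed (so a half turn about y gives the same grasp; the last joint's range is limited). The gripper opens to 88 mm and grips with 3 to 60 N. Pads are 20 mm wide; open, the fingers measure 115 mm over their backs; the gripper's body (75 mm by 178 mm) begins 61 mm behind the grasp point.
Start: joints at [-1.378, 0.359, 1.51, -0, 1.272, -0.115], TCP at [0.182, -0.572, 0.223] pointing down, gripper open.
Joint ranges: [-2.97, 2.97], [-1.01, 2.36], [0.21, 2.38], [-0.96, 4.11], [0.2, 2.71], [-2.98, 2.98]. Speed limits (rad/s): [2.39, 2.39, 3.14, 3.14, 3.14, 3.14].

### API

Orientations are given as a unit quaternion [x, y, z, w].
In Python, from station import bot, effector, snapshot gives the robot as it stands. Calls block until the motion is done:
- bot.reach(position, orientation): joint-space move of the TCP to a pose.
- bot.movel(position, attitude=None, velocity=0.15): straight line of the TCP; attitude=None keeps the orientation; velocity is the mean speed in m/s.
- bot.set_joints(angles): joint-space move.
- effector.set_gripper(opening): finger opening in m; the grip force is fixed at half the most; returns when the fingers have stopped.
- bot.dwell(seconds).
- bot.inverse_kinematics(position, orientation): joint angles nearest the present ones, or None.
- snapshot(name): name is "scene" or "side" or "wrist"; returns a dict with "pixels" (480x640x3 uint8, red, green, blue), "intrinsics" (3x3 intrinsics, pixels), "D" ([k1, k2, p1, p2, k3] as OpenCV has them; the pictures are not rectified), "cam_to_world" (4x4, takes a point from camera to world coordinates). Camera axes: x right, y down, z forward; pixel columns grow to the right and rows downward; lengths in m; the calibration is good to about 2 mm. A picture is of the moment at which its call begins. There is no depth.
A pose or a line that the arm cannot do raises bot.Unreachable and nothing moves.
- bot.finish_job(): hands the job in, once; it reports no verdict.
Readings, each from a call of its own:
- bot.get_time_s(): time.
- bot.get_qpos(): joint angles.
- bot.get_dq(): joint speeds.
- bot.get_joint_efforts(): joint torques, N m.
- bot.get_eef_pos(): TCP position.
- bot.get_eef_rot(): TCP orientation.
- bot.get_ft_force(): force on the tool from outside, world axes, zero at the start.
- bot.get_wrist_torque(): the same for the moment, N m.
- bot.get_grip_width(): finger opening in m.
Only numpy, scipy, OpenCV 4.12 (cv2) and the standard library are available. Lean on these libraries where they do the work, as an engineer would, in place of code of your own. Each camera call takes 0.05 s, during which the arm holds its last target. There are 200 camera calls.

### The job

Press the red lever of the bin all the way down with the fingertips so that its yellow lid lifts and the used brown bottle rolls off the chute into the bin. Keep it down until the bottle lies inside, then ease the lever back up slowly so that the lid closes fully without slamming. Touch neither the lid nor the used bottle, and leave the other bottles and the cup where they stand.

Things in the scene. Friction and masses are not known exactly. Their poses are not given: they have to be found in the camera images.
- bin: translucent bench-top waste bin, fixed to the bench. Origin on the bench straight below the red lever pad; z up, -x is the way the lever sticks out, +x the lid's hinge side, +y the chute side. In this frame the box spans x 125 to 305 mm, y -100 to 100 mm, with its rim 140 mm high, walls 4 mm, inner floor 8 mm above the bench
- lever_pad (a point): centre of the upper face of the red lever pad (40 mm along the bin's x, 70 mm along its y, 8 mm thick); it moves with the lever. At rest 112 mm above the bench and tilted 0.2 rad (outer edge higher); pressed right down 60 mm above the bench, tilted 0.2 rad the other way, under 5 mm shifted sideways
- lever (a joint): lever angle, rad: 0 at rest (up), 0.4 pressed right down to its stop. Pivot 130 mm from the pad, 78 mm above the bench. Rigidly linked to the lid (lid angle = 2.75 x lever angle), whose weight alone pushes the lever back up; pressing takes 4 to 9 N at first, 1 to 4 N when open. Let go, the lid slams; over 1.5 rad/s (70 mm/s at the pad) counts as a slam
- lid (a joint): opening angle of the lid in rad: 0 closed, 1.1 fully open (lever right down)
- lid_front (a point): top of the middle of the lid's free edge, on the lever side, 196 mm from the hinge axis; 148 mm above the bench when closed. The yellow lid is 192 x 216 x 8 mm, hinged at the bin's +x rim, with a skirt that hangs 30 mm down in front of the chute mouth. Fully open, this edge stands about 320 mm above the bench and has swung away from the lever
- chute_mouth (a point): middle of the lower end of the aluminium chute, 100 mm above the bench at the bin's +y wall. The chute is 90 mm wide (along the bin's x) and rises outwards from here along the bin's +y by 11.5 degrees for 150 mm; its guides reach 155 mm above the bench
- used_bottle: small empty brown bottle with a white cap, 34 mm diameter, 72 mm long, 50 g, lying on the chute across it (its own x is its length), leaning on the lid's skirt. Origin at its middle. It rolls into the bin by itself, within about 2 s, once the lid is open
- medicine_bottle: brown medicine bottle with a white cap standing on the bench beside the lever, 42 mm diameter, 85 mm high; origin at the centre of its underside. Leave alone
- dosing_cup: small white dosing cup standing on the bench beyond the lever's free end, 40 mm diameter, 32 mm high; origin at the centre of its underside. Leave alone
- disinfectant: white bottle with a blue label and blue cap standing beside the lever, 80 mm diameter, 190 mm high; origin at the centre of its underside. Leave alone
Mind the look-alikes: they are no part of the job. Leave any black, blue or purple look-alike of the used_bottle alone.

How it is judged:
On the way, in this order (a step that is already met when the one before it is completed fails the run):
1. the lid begins to lift (value of joint lid above 0.15 rad).
2. the lever is held right down, the lid fully open, and the used bottle lies inside the bin (value of joint lid above 1 rad and x of used_bottle in the frame of bin between 0.125 and 0.305 m and y of used_bottle in the frame of bin between -0.1 and 0.1 m and z of used_bottle in the frame of bin between 0 and 0.095 m), for 0.2 s.
At the end, for the whole second after the job is handed in: the lid is closed (within 0.04 rad) with the lever back up (within 0.02 rad), and the used bottle lies still inside the bin, its middle less than 95 mm above the bench (value of joint lid below 0.04 rad and value of joint lever below 0.02 rad and x of used_bottle in the frame of bin between 0.125 and 0.305 m and y of used_bottle in the frame of bin between -0.1 and 0.1 m and z of used_bottle in the frame of bin between 0 and 0.095 m and linear speed of used_bottle below 0.05 m/s); the robot touches nothing.
It fails at once if the lid falls or slams: it closes faster than 1.5 rad/s over the lower part of its swing (below 0.8 rad) (value of joint lid below 0.8 rad and velocity of joint lid below -1.5 rad/s).
It fails at once if the robot touches the lid (contact force between any of the fingers, the arm and lid above 0.5 N).
It fails at once if the robot touches the used bottle (contact force between any of the fingers, the arm and used_bottle above 0.3 N).
It fails at once if another bottle or the cup is moved by more than 15 mm, tipped or lifted (distance of any of medicine_bottle, dosing_cup, disinfectant from where it was at the start of the episode above 0.015 m or angle between any of medicine_bottle, dosing_cup, disinfectant's own z axis and vertical above 0.25 rad).
It also fails if it takes over 42 s, if anything falls off the work surface, if the arm or the gripper's body presses on something with over 40 N, if the wrist force passes 120 N, or if a joint passes its speed limit or range.

## Working session

There is one attempt and no reset: what is moved stays moved. The work goes in short steps, each a Python script; the robot and the scene stay as the last script left them, time stands still between calls to the robot, and variables do not carry over. Pictures are saved under pics/ and viewed, about 8 in all and at most 12, crops included, and the job is handed in when it is done.

```bash
mkdir -p pics; python3 - <<'E'
from station import bot, effector, snapshot
import cv2,pickle
print(bot.get_time_s(),bot.get_eef_rot(),bot.hold_point_z,bot.get_grip_width())
d={}
for n in("scene","side"):
    s=snapshot(n);d[n]=s;cv2.imwrite(f"pics/{n}0.png",s["pixels"][:,:,::-1]);print(s["intrinsics"],s["D"],s["cam_to_world"])
pickle.dump(d,open("s0.pkl","wb"))
E
```

```text
0.0 [-0.10842112  0.69939002 -0.69810808  0.10836776] 0.0187 0.08773549686824042
[[477.99317177   0.         316.49552742]
 [  0.         477.99317177 235.73224297]
 [  0.           0.           1.        ]] [-0.04530603  0.          0.          0.          0.        ] [[ 0.97485349 -0.12403533  0.18513753  0.42032136]
 [-0.22253181 -0.58598349  0.77916811 -0.69807813]
 [ 0.01184317 -0.80077374 -0.59884986  0.73501452]
 [ 0.          0.          0.          1.        ]]
[[535.24481196   0.         320.01974075]
 [  0.         535.24481196 233.23727087]
 [  0.           0.           1.        ]] [-0.11445602  0.          0.          0.          0.        ] [[-0.87311327 -0.37007525  0.31736026  0.28541848]
 [-0.48750134  0.66804485 -0.56219082  0.67646599]
 [-0.00395798 -0.64556981 -0.763691    0.86026551]
 [ 0.          0.          0.          1.        ]]
```

View pics/scene0.png

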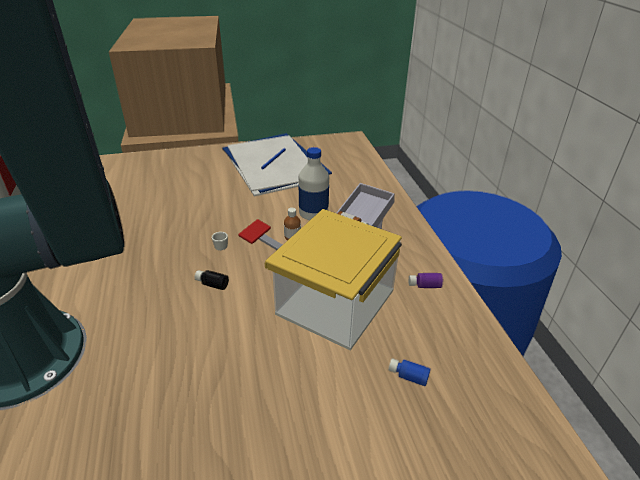

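View pics/side0.png

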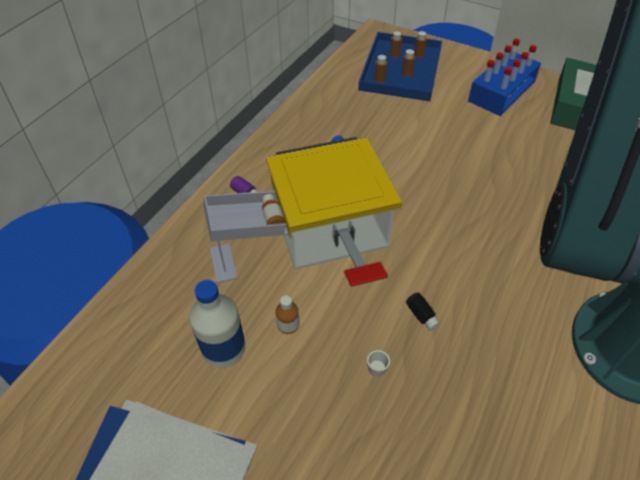

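The red lever pad is at scene (255,231) and side (366,274). The lid corners are clear in both views.

Things that could be confused:
- **Used bottle:** brown, on the chute at side (272,209). This is the one that has to roll in.
- **Look-alikes:** black at side (422,310), purple at (242,186), blue at (338,140).
- **Other objects to leave alone:** medicine bottle at side (287,315), cup at (378,362), disinfectant at (218,325).

The only thing I need to touch is the red pad. Next I fit the bin pose from both views.

```bash
cat > h.py <<'E'
import numpy as np,cv2,pickle
def proj(s,P):
    T=np.linalg.inv(s["cam_to_world"])
    return cv2.projectPoints(np.asarray(P,float).reshape(-1,3),cv2.Rodrigues(T[:3,:3])[0],T[:3,3],s["intrinsics"],np.array(s["D"]))[0][:,0]
def ray(s,px,z):
    u=cv2.undistortPoints(np.array([[px]],float),s["intrinsics"],np.array(s["D"]))[0,0]
    d=s["cam_to_world"][:3,:3]@[u[0],u[1],1];o=s["cam_to_world"][:3,3]
    return o+d*(z-o[2])/d[2]
E
python3 - <<'E'
from h import *
from scipy.optimize import least_squares
d=pickle.load(open("s0.pkl","rb"))
def redc(s):
    p=s["pixels"].astype(int);m=((p[...,0]>130)&(p[...,1]<60)&(p[...,2]<60)).astype(np.uint8)
    n,l,st,c=cv2.connectedComponentsWithStats(m)
    return [(c[i],st[i,4]) for i in range(1,n) if st[i,4]>60]
for n in d: print(n,redc(d[n]))
lid=np.array([[.109,-.108,.148],[.109,.108,.148],[.301,.108,.148],[.301,-.108,.148]])
px={"scene":[(268,264),(326,211),(401,243),(348,291)],"side":[(399,204),(285,222),(267,156),(362,141)]}
pad={"scene":(255,231),"side":(366,274)}
for n in d:
    for c,a in redc(d[n]):
        if np.hypot(*(c-pad[n]))<12: pad[n]=tuple(c)
L=np.vstack([lid,[0,0,.110]])
def W(q):
    c,s=np.cos(q[2]),np.sin(q[2]);return L@np.array([[c,-s,0],[s,c,0],[0,0,1]]).T+[q[0],q[1],0]
def f(q): return np.vstack([(proj(d[n],W(q))-np.array(px[n]+[pad[n]])) for n in d]).ravel()
x0=ray(d["scene"],pad["scene"],.11);x1=ray(d["side"],pad["side"],.11);print(x0,x1)
best=min((least_squares(f,[x0[0],x0[1],y],loss="soft_l1") for y in np.arange(-3,3.2,.7)),key=lambda r:r.cost)
print(best.x,best.cost);print(f(best.x).reshape(-1,2).round(1))
q=best.x;c,s=np.cos(q[2]),np.sin(q[2]);R=np.array([[c,-s],[s,c]])
for k,p,z in[("med",(288,331),0),("cup",(378,368),0),("cuptop",(378,356),.032),("dis",(222,358),0),("discap",(206,285),.19),("medcap",(287,298),.085),("black",(422,310),.015),("used",(272,209),.125)]:
    w=ray(d["side"],p,z);print(k,w.round(3),"bin",(R.T@(w[:2]-q[:2])).round(3))
print("mouth check bin->world",R@[.215,.1]+q[:2], "reach",np.hypot(*q[:2]))
E
```

```text
scene [(array([254.00595238, 230.12797619]), np.int32(336))]
side [(array([367.8716707, 274.4527845]), np.int32(413))]
[0.48276694 0.16399183 0.11      ] [0.47960005 0.16544481 0.11      ]
[ 0.48757539  0.16956274 -0.80585163] 47.854121380636656
[[-4.8 -5.7]
 [-2.4 -3.7]
 [ 1.2 -6.7]
 [ 1.5  6.5]
 [ 1.9 -1.7]
 [ 3.  -0.9]
 [ 1.8  3.9]
 [-0.7 -0.3]
 [ 7.4 -3.3]
 [-5.2 -0.1]]
med [0.58  0.276 0.   ] bin [-0.013  0.14 ]
cup [0.404 0.263 0.   ] bin [-0.125  0.005]
cuptop [0.409 0.258 0.032] bin [-0.118  0.005]
dis [0.654 0.381 0.   ] bin [-0.037  0.266]
discap [0.666 0.358 0.19 ] bin [-0.012  0.259]
medcap [0.586 0.261 0.085] bin [0.002 0.134]
black [0.38  0.125 0.015] bin [-0.042 -0.108]
used [0.699 0.127 0.125] bin [0.177 0.123]
mouth check bin->world [0.70860434 0.08370701] reach 0.5162182542536145
```

```bash
cat >> h.py <<'E'
from scipy.spatial.transform import Rotation
YAW=-0.80; PAD=np.array([.4815,.165])
def quats():
    y=np.array([0,0,-1.]);o=[]
    for s in(1,-1):
        z=s*np.array([-np.sin(YAW),np.cos(YAW),0]);o.append(Rotation.from_matrix(np.c_[np.cross(y,z),y,z]).as_quat())
    return o
E
python3 - <<'E'
from h import *
from station import bot,effector,snapshot
effector.set_gripper(0.0)
p,_=bot.get_eef_pos(),0
bot.movel([p[0],p[1],.32],velocity=.2)
c=[]
for q in quats():
    j=bot.inverse_kinematics([*PAD,.2],q)
    if j is not None: c.append((np.abs(np.array(j)-bot.get_qpos()).max(),list(q),j))
c.sort(key=lambda a:a[0]);print([(a[0],np.round(a[2],2)) for a in c])
q=c[0][1];pickle.dump(q,open("q.pkl","wb"))
bot.reach([*PAD,.30],q)
bot.movel([*PAD,.135],velocity=.15)
print(bot.get_time_s(),bot.get_eef_pos(),bot.get_grip_width(),bot.get_ft_force())
a=snapshot("side")["pixels"][180:400,180:480];b=snapshot("scene")["pixels"][140:360,180:480]
cv2.imwrite("pics/a1.png",cv2.resize(np.vstack([a,b]),None,fx=1.36,fy=1.36)[:,:,::-1])
E
```

```text
[(np.float64(1.572482053329452), array([ 0.19,  0.25,  1.73, -0.  ,  1.16, -0.58])), (np.float64(2.68025092160138), array([ 0.19,  0.25,  1.73, -0.  ,  1.16,  2.57]))]
6.125 [0.48216087 0.16507988 0.1356956 ] 0.00027716425270852033 [0.05672794 0.21746954 0.40841536]
```

View pics/a1.png

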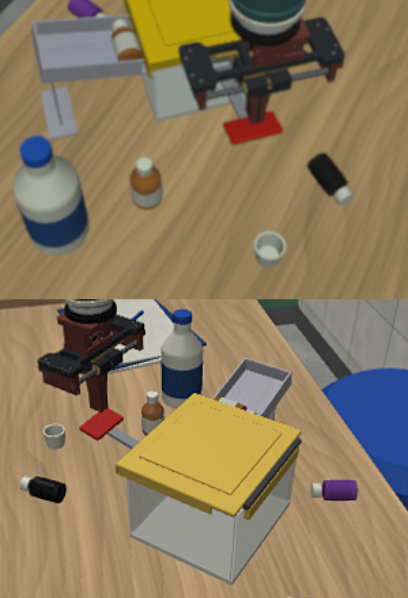

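The fingertips are above the red pad: side-crop tip at (262,122), pad at (254,128). The gripper is clear of the lid, and the bottles and cup are off to the sides. Now I press the lever.

```bash
python3 - <<'E'
from h import *
from station import bot,effector,snapshot
for z in(.115,.100,.085,.072,.066):
    bot.movel([*PAD,z],velocity=.04);print(z,bot.get_time_s(),bot.get_eef_pos().round(4) if hasattr(bot.get_eef_pos(),'round') else bot.get_eef_pos(),np.round(bot.get_ft_force(),1))
while z>.054 and bot.get_ft_force()[2]<14:
    z-=.0015;bot.movel([*PAD,z],velocity=.03);print(round(z,4),np.round(bot.get_eef_pos(),4),np.round(bot.get_ft_force(),1))
bot.dwell(1.5)
print(z,bot.get_time_s(),np.round(bot.get_eef_pos(),4),np.round(bot.get_ft_force(),1))
a=snapshot("side")["pixels"][100:320,180:480];b=snapshot("scene")["pixels"][140:360,180:480]
cv2.imwrite("pics/a2.png",cv2.resize(np.vstack([a,b]),None,fx=1.36,fy=1.36)[:,:,::-1])
E
```

```text
0.115 6.875 [0.4811 0.165  0.1148] [-0.4 -0.4  3.8]
0.1 7.4 [0.4804 0.1657 0.0999] [-3.5  2.4  8.1]
0.085 7.925 [0.4803 0.1659 0.0848] [-4.4  4.1  7. ]
0.072 8.4 [0.4806 0.1654 0.0719] [-3.8  3.9  4.9]
0.066 8.7 [0.4812 0.1648 0.066 ] [-2.7  0.7  3.2]
0.0645 [0.4813 0.1647 0.0646] [-2.7  0.2  3.9]
0.063 [0.4815 0.1648 0.063 ] [-2.4 -1.9  3. ]
0.0615 [0.4816 0.1648 0.0618] [-3.3 -1.4  6.2]
0.06 [0.4817 0.1647 0.0613] [-5.9 -2.6 19.1]
0.06 11.2 [0.4817 0.1647 0.0613] [-6.1 -2.7 18.5]
```

View pics/a2.png

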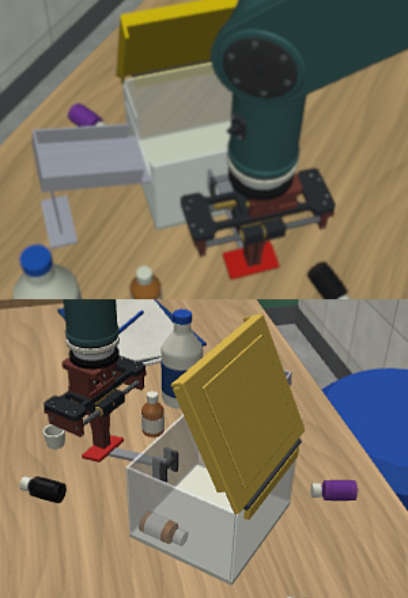

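The lid is fully open. The chute is empty and the brown bottle lies in the bin at lower-crop (163,528). There is a firm 18 N against the stop. Now I ease it up slowly.

```bash
python3 - <<'E'
from h import *
from station import bot,effector,snapshot
for z in(.085,.105,.122):
    bot.movel([*PAD,z],velocity=.014);print(z,bot.get_time_s(),np.round(bot.get_ft_force(),1))
bot.movel([*PAD,.20],velocity=.08)
bot.dwell(.5);print(bot.get_time_s(),np.round(bot.get_ft_force(),1))
a=snapshot("side")["pixels"][100:320,180:480];b=snapshot("scene")["pixels"][140:360,180:480]
cv2.imwrite("pics/a3.png",cv2.resize(np.vstack([a,b]),None,fx=1.36,fy=1.36)[:,:,::-1])
E
```

```text
0.085 13.2333 [-5.1  2.   7.8]
0.105 14.8083 [-1.4 -5.9  7.8]
0.122 16.175 [-0.4 -0.3 -1.1]
17.8 [ 0.1 -0.1  0.4]
```

View pics/a3.png

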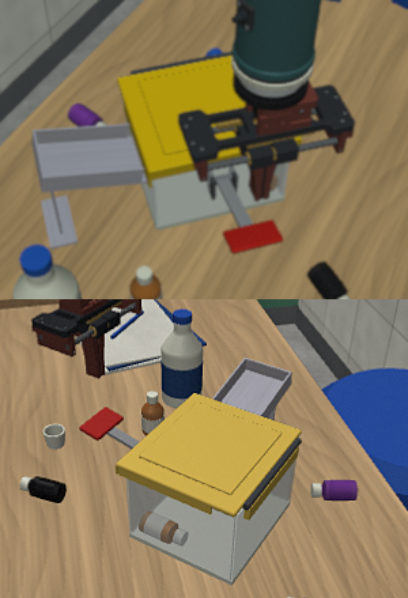

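The lid is closed, with its outline as at the start. The lever is up at crop (101,423), the same as before, and the bottle is still inside at (163,528). Nothing is touching the robot.

```bash
python3 -c "
from station import bot
bot.finish_job();print(bot.get_time_s())"
```

```text
the job is handed in; nothing more can be done
the job is handed in; nothing more can be done
```

The used brown bottle is inside the bin, the lid is closed again, and I handed the job in at about 18 s of the 42 s allowed. The hand-in gives no verdict, so this rests on my own checks.

- **Pressing:** I pushed the red pad down with closed fingertips until it met its stop, reading 18–19 N. The picture showed the lid fully open, the chute empty and the bottle lying in the bin. I held it down for 1.5 s.
- **Closing:** I raised the lever at a mean 14 mm/s, well under the 70 mm/s slam limit. The press force dropped to about zero at the top, then I lifted clear.
- **Last picture:** The lid and lever are back where they started and the bottle has not moved inside the bin. The medicine bottle, cup and disinfectant look undisturbed, and the wrist reads about 0.4 N, so nothing is being touched.
- **Disagreements:** The two camera views put the pad within about 3 mm of each other. The bin-pose fit left errors of up to about 8 pixels because I picked the lid corners roughly. I used the directly measured pad position instead, and the fingertips landed on the pad.
- **Not measured:** I did not read the lid or lever angles or the lid speed directly; those come from the pictures and the arm's own motion.

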